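# Fit the prayer-wheel drum and hold its wet gilt knob over it with tongs

### The arm

A 6-joint arm with a two-finger parallel gripper is mounted at the origin on the work surface. World frame = base frame: x ahead of the robot, y to its left, z up, the work surface at z = 0. Lengths are in m, angles in rad, forces in N, time in s.
With the tool pointing down it reaches from about 0.35 to 0.85 m from the base axis. Payload 8.1 kg.
Tool frame: the origin (TCP) lies at the very end of the fingers, on their centre line; the grasp point (between the pads) lies 19 mm behind it; z points along the fingers, y is the line along which they close (so a half turn about z gives the same grasp; the last joint's range is limited). The gripper opens to 93 mm and grips with 3 to 60 N. Pads are 15 mm wide; open, the fingers measure 128 mm over their backs; the gripper's body (75 mm by 188 mm) begins 65 mm behind the grasp point.
Start: joints at [-1.43, 0.13, 1.488, -0, 1.523, -0.085], TCP at [0.134, -0.585, 0.219] pointing down, gripper open.
Joint ranges: [-2.96, 2.96], [-0.89, 2.26], [0.02, 2.5], [-1.34, 4.48], [0, 2.73], [-2.66, 2.66]. Speed limits (rad/s): [2.39, 2.39, 2.79, 3.14, 3.14, 3.14].

### API

Orientations are given as a unit quaternion [x, y, z, w].
In Python, from plant import bot gives the robot as it stands. The module is installed in compiled form; this text tells all that it offers.
- The arm moves only by the tool send_rows, never from a script. Its argument "steps" is a list of rows, each an object with "travel": the shift along the tool's x, y, z in cm, a list of three; "delta_rot": the turn, a rotation vector about the tool's x, y, z in degrees, a list of three; "jaw": the closure, from -1 (fully open) to 1 (shut). A call has exactly 8 rows; each row is the pose to reach, as a shift and turn from the pose commanded when the call began, along the tool's axes at that moment; what a row does not reach only later rows make up. A row lasts 1/8 s, in which the tool goes at most 62.5 mm and 10.7 degrees, less where a joint would pass 70% of its speed; a pose out of reach is approached as far as the arm can. A call with a gripper value outside its range is refused whole. The fingers move at their own pace and stop on an object; "newtons" is the grip in N (left out, the last holds). Time passes only in rows, so rows that repeat a pose let the fingers close, or fill a call up. It gives the time, the measured TCP pose, the force, the opening and the grip force at its end, in the units of the state.
- bot.get_obs(): the state, without advancing time (a new reading comes with each control period).
- bot.get_image(name): name is "scene" or "top" or "wrist"; returns the picture (384x512x3 uint8, red, green, blue); there is no depth.
- bot.camera_params(name): a dict with "mtx" (3x3 intrinsics, pixels), "world_to_cam" (4x4, takes a point from world to camera coordinates); the wrist camera has in their place "hand_eye" (4x4, takes a point from camera to tool coordinates, whose origin is the TCP and whose axes are the flange's). Camera axes: x right, y down, z forward; pixel columns grow to the right and rows downward; lengths in m; the calibration is good to about 2 mm. A picture is of the moment at which its call begins: read the wrist's pose just before it. camera_params takes no time and is no camera call.
- bot.close_job(): hands the job in; it is judged then, once.
The state is a dict: "time_s": time; "q": joint angles; "dq": joint speeds; "tau": joint torques, N m; "position": TCP position; "tcp_rot": TCP orientation; "force": force on the tool from outside, world axes, zero at the start; "ft_torque": the same for the moment, N m; "width": finger opening in m; "gripper_force": force on a finger pad.
Only numpy, scipy, OpenCV 4.12 (cv2) and the standard library are available. Lean on these libraries where they do the work, as an engineer would, in place of code of your own. Each camera call takes 0.05 s, during which the arm holds its last target. There are 200 camera calls.

### The job

Assemble the little model prayer wheel: first put the red drum on the upright spindle of the white plinth, fully down, and let go of it. Then take the tongs and, touching the wet-gilded knob with nothing but the tongs, lift it off its wooden drying stand and hold it upright and centred a few centimetres above the spindle tip, ready for gluing; finish there, still holding the tongs closed on the knob. Do not let the knob fall, and leave the other things on the table where they are.

Things in the scene. Friction and masses are not known exactly. Their poses are not given: they have to be found in the camera images.
- drum_center (a point): centre (half-way up) of the loose drum: a red spool with three gold bands, 41 mm diameter, 50 mm tall, standing upright on the table, with a 16 mm hole right through along its z axis. 80 g or so.
- spindle_tip (a point): top of the fixed steel spindle, 10 mm diameter (pointed over the last 6 mm), 70 mm long, vertical, in the middle of a fixed white plinth 90 x 90 x 15 mm with a red band. The tip is 85 mm above the table.
- spindle_foot (a point): foot of the spindle, on the plinth's top face, 15 mm above the table. A fully seated drum has its centre 25 mm above this point.
- knob_center (a point): middle of the loose gilt knob's gripping band: a brass-coloured roof finial 50 mm tall standing upright on the drying stand. The band is a cylinder 32 mm across, reaching 10 mm below and 11 mm above this point; the knob's underside (26 mm across) is 19 mm below this point, its pointed top 31 mm above. About 40 g. The gilding is wet: only the tongs may touch it.
- stand_top (a point): centre of the top of the fixed dark wooden drying stand: an upright post 30 mm in diameter, top 40 mm above the table, on a disc 60 mm across and 6 mm thick.
- tongs_grip (a point): where to hold the loose steel tongs (90 g): midway between two red upright grips (14 mm across, 20 mm tall), one on each arm. x points from pivot to jaws, z up. The point is 90 mm ahead of the pivot, 10 mm above the tongs' underside. Width over both grips: 56 mm open, 37 mm with jaws shut on the knob, 29 mm at the stop. Tongs are 20 mm tall, pivot 22 mm.
- rest: fixed wooden rest under the tongs, which lie flat and open on it; origin at table height below the grips (within some 5 mm), x along the tongs. Two crossbars 30 mm high, 16 mm thick, up to 100 mm wide, centred 78 mm behind and 62 mm ahead of the origin, joined by a strip 30 mm wide and 6 mm high; beside the grips there is free room down to the table.
- tongs_jaw (a point): midway between the jaws, 95 mm ahead of tongs_grip along the tongs' x axis, same height. Jaws: black rubber plates 26 mm long, 18 mm tall; 73 mm apart when open, 32 mm apart and parallel when shut on the knob, 16 mm at the stop; each moves 2.1 times as far as its grip. About 85 mm wide outside when open.
- tongs_left (a joint): how far each arm is squeezed: 0 open, 0.108 rad shut on the knob, 0.15 rad at the stop; both arms move alike. Springs push each grip outwards, 3 N when open to 6 N at the stop, so that tongs held slightly squeezed (about 51 mm over the grips) stay in a gripper with their jaws open.
- house: bystander: white model house, 90 x 120 x 70 mm, origin at the centre of its underside
- tower: bystander: white model tower, 60 x 60 x 110 mm, origin at the centre of its underside
- glass: bystander: empty drinking glass, 66 mm diameter, 100 mm tall, origin at the centre of its underside
- jar: bystander: small amber jar with blue cap, 44 mm diameter, 55 mm tall, origin at the centre of its underside
- frame: bystander: dark model window frame lying flat, 50 x 40 x 8 mm, origin at the centre of its underside
- stool: bystander: miniature blue stool, 30 x 30 x 20 mm, origin at the centre of its underside
Not all that is in view belongs to the job. What is shaped like the part that bears tongs_grip but green or purple is not meant.

How it is judged:
On the way, in this order (a step that is already met when the one before it is completed fails the run):
1. the drum is seated on the spindle and let go (horizontal distance between drum_center and spindle_foot below 0.006 m and z of drum_center in the frame of spindle_foot below 0.029 m and angle between drum_center's own z axis and vertical below 0.1 rad and contact force between the fingers and drum below 0.1 N), for 0.2 s.
2. the knob is lifted off its stand in the tongs (contact force between tongs and knob above 0.5 N and height (world z) of knob_center above 0.08 m and contact force between the fingers and tongs above 1 N), for 0.2 s.
At the end, for the whole second after the job is handed in: The drum is fully down on the spindle (within 4 mm), upright and let go. The knob is at rest, held in the jaws of the tongs that the gripper holds, upright within 20 degrees, within 25 mm of the spindle's axis, its underside about 1 to 13 cm above the spindle tip; the tongs rest on nothing (all of step 1 and horizontal distance between knob_center and spindle_tip below 0.025 m and z of knob_center in the frame of spindle_tip between 0.027 and 0.15 m and angle between knob_center's own z axis and vertical below 0.35 rad and contact force between tongs and knob above 0.5 N and contact force between the fingers and tongs above 1 N and contact force between each of drum, plinth and tongs below 0.1 N and linear speed of knob below 0.03 m/s); the arm keeps its last pose, push and grip.
It fails at once if the robot touches the wet knob itself (contact force between any of the fingers, the arm and knob above 0.3 N).
It fails at once if the knob falls or is knocked off its stand (height (world z) of knob_center below 0.05 m).
It fails at once if a bystander is moved by more than 30 mm (distance of any of house, tower, glass, jar, frame, stool from where it was at the start of the episode above 0.03 m).
It also fails if it takes over 58 s, if anything falls off the work surface, if the arm or the gripper's body presses on something with over 40 N, if the wrist force passes 120 N, or if a joint passes its speed limit or range.

## Working session

There is one attempt and no reset: what is moved stays moved. The work goes in short steps, Python scripts to look and compute and a tool call to move; the robot and the scene stay as the last step left them, time stands still between calls to the robot, and variables do not carry over. Pictures are saved under pics/ and viewed, at most 10 in all, crops included, and the job is handed in when it is done.

Besides the shell and the picture viewer there is one more tool, called after "Call:" in YAML: its name, and indented under it one key for each argument. send_rows: Moves the arm, as the interface text tells. Its arguments: {"type":"object","properties":{"steps":{"type":"array","items":{"type":"object","properties":{"travel":{"type":"array","items":{"type":"number"}},"delta_rot":{"type":"array","items":{"type":"number"}},"jaw":{"type":"number"}}}},"newtons":{"type":"number"}},"required":["steps"]}

```bash
mkdir -p pics; cat > h.py <<'E'
import numpy as np, cv2
from plant import bot
from scipy.spatial.transform import Rotation as R
def cam(n):
    p=bot.camera_params(n); K=np.array(p["mtx"])
    if n!="wrist": return K,np.array(p["world_to_cam"])
    o=bot.get_obs(); T=np.eye(4); T[:3,:3]=R.from_quat(o["tcp_rot"]).as_matrix(); T[:3,3]=o["position"]
    return K,np.linalg.inv(T@np.array(p["hand_eye"]))
def snap(n,f):
    im=bot.get_image(n); cv2.imwrite("pics/"+f,im[:,:,::-1]); return im
def onz(K,W,px,z):
    Ri=W[:3,:3].T; c=-Ri@W[:3,3]; d=Ri@np.linalg.inv(K)@np.array([px[0],px[1],1.]); return c+d*(z-c[2])/d[2]
def proj(K,W,p):
    q=K@(W[:3,:3]@np.array(p)+W[:3,3]); return q[:2]/q[2]
def tri(a,b):  # a,b=(K,W,px); returns midpoint and gap
    L=[]
    for K,W,px in (a,b):
        Ri=W[:3,:3].T; d=Ri@np.linalg.inv(K)@np.array([px[0],px[1],1.]); L.append((-Ri@W[:3,3],d/np.linalg.norm(d)))
    (c1,d1),(c2,d2)=L; s=np.linalg.lstsq(np.c_[d1,-d2],c2-c1,rcond=None)[0]
    p,q=c1+s[0]*d1,c2+s[1]*d2; return (p+q)/2,np.linalg.norm(p-q)
def rel(p,yaw=None): # shift in tool axes, cm
    o=bot.get_obs(); return 100*R.from_quat(o["tcp_rot"]).inv().apply(np.array(p)-o["position"])
E
python3 - <<'E'
from h import *
a=bot.get_image("scene"); b=bot.get_image("top"); np.save("s.npy",a);np.save("t.npy",b)
cv2.imwrite("pics/s.png",cv2.resize(a,(800,600))[:,:,::-1]);cv2.imwrite("pics/t.png",cv2.resize(b,(800,600))[:,:,::-1])
for n in("scene","top"):
    K,W=cam(n);print(n,K.round(1).tolist(),(-W[:3,:3].T@W[:3,3]).round(3))
o=bot.get_obs();print(R.from_quat(o["tcp_rot"]).as_matrix().round(3),o["position"],o["width"],np.array(bot.camera_params("wrist")["hand_eye"]).round(3))
E
```

```text
scene [[439.0, 0.0, 257.6], [0.0, 439.0, 191.0], [0.0, 0.0, 1.0]] [ 0.935 -0.681  0.981]
top [[465.8, 0.0, 254.3], [0.0, 465.8, 191.8], [0.0, 0.0, 1.0]] [ 0.368 -0.063  1.551]
[[ 0.975  0.224 -0.   ]
 [ 0.224 -0.975  0.002]
 [ 0.    -0.002 -1.   ]] [ 0.1342793  -0.58427248  0.21772594] 0.09296511629001376 [[-0.    -0.965 -0.263  0.072]
 [ 1.     0.    -0.001  0.   ]
 [ 0.001 -0.263  0.965 -0.167]
 [ 0.     0.     0.     1.   ]]
```

View pics/s.png

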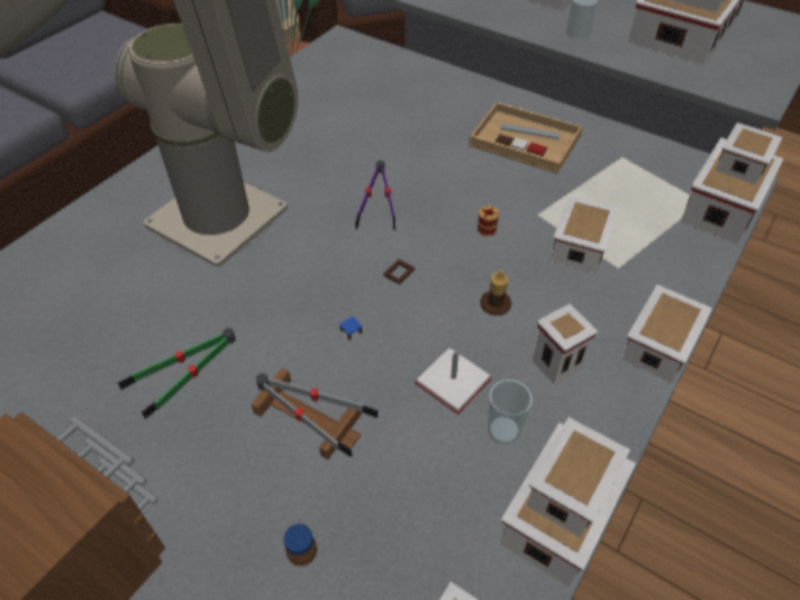

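View pics/t.png

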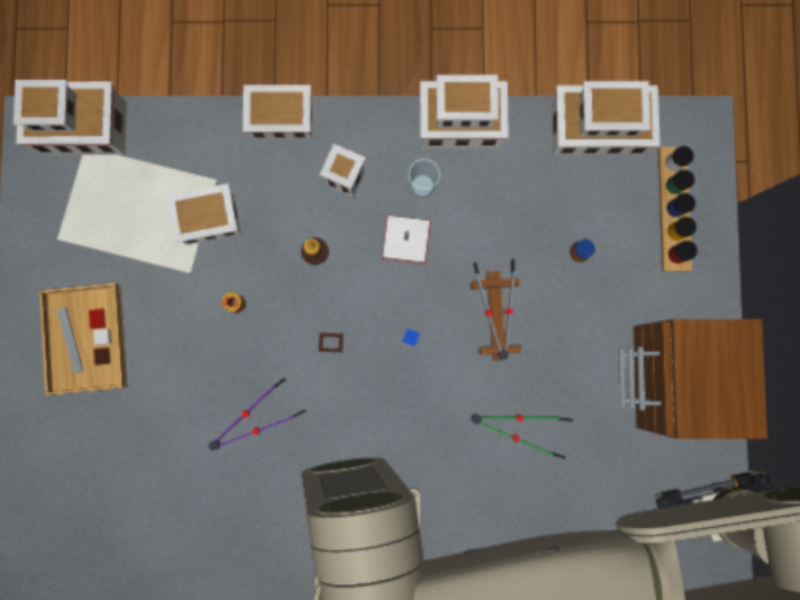

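The scene picture shows the red drum at (487,220), knob on stand at (498,285), spindle on the plinth at (455,365) and steel tongs on the wooden rest at (315,410). In the top picture these are at (232,302), (312,247), (406,238) and (498,312). Candidates for the tongs (scene picture): steel on the rest (305,403), green (187,365), purple (379,190). I choose the steel ones on the rest. The house beside the drum is at top (205,213), the tower at (343,170), the glass at (423,177), the frame at (330,342) and the stool at (411,337).

```bash
python3 - <<'E'
from h import *
K,W=cam("top");S=cam("scene")
f=.64
for n,p,z in [("drum",(232,302),.05),("plinth",(406,239),.015),("standdisc",(314,251),.006),("knob",(311,247),.08),("gripL",(489,313),.045),("gripR",(508,311),.045),("pivot",(503,354),.04),("jawL",(476,268),.04),("jawR",(513,266),.04),("house",(205,213),.07),("tower",(343,167),.11),("glass",(424,170),.1),("frame",(330,342),.008),("stool",(411,337),.02)]:
    w=onz(K,W,(p[0]*f,p[1]*f),z);print(n,w.round(3),"r",np.hypot(w[0],w[1]).round(3),(proj(*S,w)/f).round(0))
b=np.load("t.npy")[150:240,285:345];a=np.load("s.npy")[225:300,155:250]
A=cv2.resize(a,None,fx=6,fy=6,interpolation=2);cv2.imwrite("pics/tongs.png",A[:,:,::-1])
E
```

```text
drum [0.495 0.278 0.05 ] r 0.568 [488. 212.]
plinth [ 0.632 -0.083  0.015] r 0.638 [452. 377.]
standdisc [0.608 0.114 0.006] r 0.619 [496. 301.]
knob [0.605 0.112 0.08 ] r 0.615 [498. 274.]
gripL [ 0.472 -0.254  0.045] r 0.536 [313. 393.]
gripR [ 0.476 -0.294  0.045] r 0.559 [299. 412.]
pivot [ 0.387 -0.283  0.04 ] r 0.479 [262. 382.]
jawL [ 0.566 -0.229  0.04 ] r 0.611 [370. 412.]
jawR [ 0.571 -0.306  0.04 ] r 0.648 [343. 449.]
house [0.678 0.333 0.07 ] r 0.755 [585. 224.]
tower [0.763 0.045 0.11 ] r 0.765 [565. 326.]
glass [ 0.76  -0.119  0.1  ] r 0.769 [515. 400.]
frame [0.413 0.079 0.008] r 0.421 [399. 270.]
stool [ 0.423 -0.093  0.02 ] r 0.433 [350. 325.]
```

View pics/tongs.png

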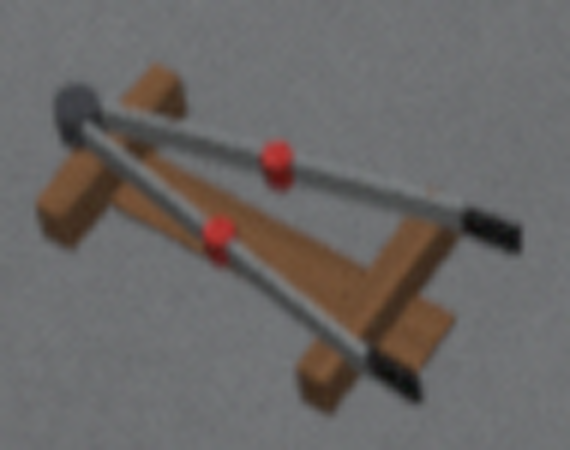

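The crop shows the steel tongs with their pivot at (77,108), red grips at (277,160) and (220,238) and jaws at (492,228) and (396,374). That matches the description, and they lie on the rest. Measured: the pivot is at (0.387,-0.283) and the grips' midpoint at (0.474,-0.274), which is 88 mm ahead of the pivot. This fits.

I'll travel past the tongs and the spindle, taking wrist looks on the way.

Call:
send_rows:
  steps:
    - {"travel": [43,-22,-4],"delta_rot": [0,0,0],"jaw": -1}
    - {"travel": [43,-22,-4],"delta_rot": [0,0,0],"jaw": -1}
    - {"travel": [43,-22,-4],"delta_rot": [0,0,0],"jaw": -1}
    - {"travel": [43,-22,-4],"delta_rot": [0,0,0],"jaw": -1}
    - {"travel": [43,-22,-4],"delta_rot": [0,0,0],"jaw": -1}
    - {"travel": [43,-22,-4],"delta_rot": [0,0,0],"jaw": -1}
    - {"travel": [43,-22,-4],"delta_rot": [0,0,0],"jaw": -1}
    - {"travel": [43,-22,-4],"delta_rot": [0,0,0],"jaw": -1}

```text
time_s: 1.1
position: [0.5057, -0.2719, 0.2585]
tcp_rot: [0.994, 0.113, -0.0, -0.0]
force: [0.1, -0.4, -1.4]
width: 0.0928
gripper_force: 0.0
```

```bash
python3 - <<'E'
from h import *
K,W=cam("wrist"); im=snap("wrist","w1.png"); np.savez("w1.npz",K=K,W=W,im=im)
o=bot.get_obs();print(K[0,0],o["time_s"],o["position"].round(4) if hasattr(o["position"],"round") else o["position"],rel([.66,-.08,.28]).round(1))
print(proj(K,W,(.474,-.274,.05)),proj(K,W,(.5685,-.2675,.05)))
E
```

```text
316.8159276428593 1.15 [ 0.509  -0.2684  0.2588] [ 19.  -14.9  -2. ]
[256.56111413 193.36212657] [269.26833996 115.01950134]
```

Call:
send_rows:
  steps:
    - {"travel": [18.5,-15,-3],"delta_rot": [0,0,0],"jaw": -1}
    - {"travel": [18.5,-15,-3],"delta_rot": [0,0,0],"jaw": -1}
    - {"travel": [18.5,-15,-3],"delta_rot": [0,0,0],"jaw": -1}
    - {"travel": [18.5,-15,-3],"delta_rot": [0,0,0],"jaw": -1}
    - {"travel": [18.5,-15,-3],"delta_rot": [0,0,0],"jaw": -1}
    - {"travel": [18.5,-15,-3],"delta_rot": [0,0,0],"jaw": -1}
    - {"travel": [18.5,-15,-3],"delta_rot": [0,0,0],"jaw": -1}
    - {"travel": [18.5,-15,-3],"delta_rot": [0,0,0],"jaw": -1}

```text
time_s: 2.15
position: [0.6503, -0.0877, 0.2887]
tcp_rot: [0.994, 0.112, -0.0, 0.0]
force: [-0.0, -0.6, 0.2]
width: 0.0931
gripper_force: 0.0
```

```bash
python3 - <<'E'
from h import *
K,W=cam("wrist"); im=snap("wrist","w2.png"); np.savez("w2.npz",K=K,W=W,im=im)
o=bot.get_obs();print(o["time_s"],o["position"],rel([.54,.278,.2]).round(1))
print(proj(K,W,(.632,-.083,.015)),proj(K,W,(.632,-.083,.085)))
a=np.load("w1.npz")["im"]
cv2.imwrite("pics/w12.png",np.vstack([cv2.resize(a,(400,300)),cv2.resize(im,(400,300))])[:,:,::-1])
E
```

```text
2.2 [ 0.65045631 -0.08755377  0.28876292] [ -2.6 -38.1   8.9]
[254.51664254 171.3222189 ] [253.41871808 182.79213688]
```

View pics/w12.png

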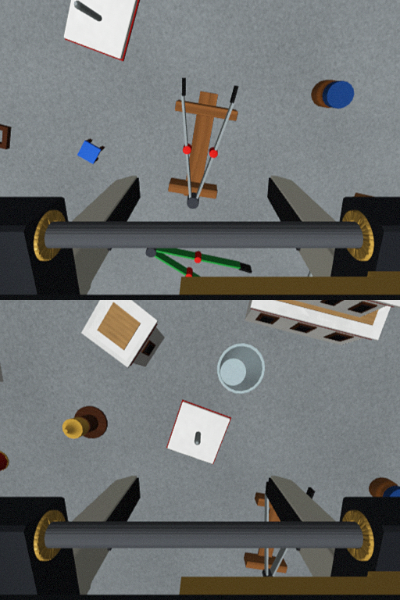

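The upper half (over the tongs) shows the steel tongs with grips at (187,149) and (213,153), the pivot at (193,202) and jaws at (183,88) and (235,94). The lower half shows the plinth centred at (198,432) with the spindle at (198,438), and the knob and stand at (72,428). The predictions agree to about a pixel.

Call:
send_rows:
  steps:
    - {"travel": [-2.5,-38,8],"delta_rot": [0,0,0],"jaw": -1}
    - {"travel": [-2.5,-38,8],"delta_rot": [0,0,0],"jaw": -1}
    - {"travel": [-2.5,-38,8],"delta_rot": [0,0,0],"jaw": -1}
    - {"travel": [-2.5,-38,8],"delta_rot": [0,0,0],"jaw": -1}
    - {"travel": [-2.5,-38,8],"delta_rot": [0,0,0],"jaw": -1}
    - {"travel": [-2.5,-38,8],"delta_rot": [0,0,0],"jaw": -1}
    - {"travel": [-2.5,-38,8],"delta_rot": [0,0,0],"jaw": -1}
    - {"travel": [-2.5,-38,8],"delta_rot": [0,0,0],"jaw": -1}

```text
time_s: 3.2
position: [0.5412, 0.2784, 0.2085]
tcp_rot: [0.994, 0.113, -0.0, 0.0]
force: [-0.3, -0.6, 0.4]
width: 0.0929
gripper_force: 0.0
```

```bash
python3 - <<'E'
from h import *
K,W=cam("wrist"); im=snap("wrist","w3.png"); np.savez("w3.npz",K=K,W=W,im=im)
o=bot.get_obs();print(o["time_s"],o["position"])
u,v=proj(K,W,(.495,.278,.05)).astype(int);print(u,v)
c=im[v-40:v+40,u-50:u+50];A=cv2.resize(c,None,fx=5,fy=5,interpolation=2)
d=np.load("w2.npz");k2,w2,i2=d["K"],d["W"],d["im"]
# plinth white face (z=.015)
m=(i2.min(2)>170).astype(np.uint8);_,l,st,ce=cv2.connectedComponentsWithStats(m)
i=l[160,235];cn=max(cv2.findContours((l==i).astype(np.uint8),0,2)[0],key=cv2.contourArea)
r=cv2.minAreaRect(cv2.convexHull(cn));print(i,st[i],r,onz(k2,w2,r[0],.015))
B=cv2.resize(i2[150:200,225:285],None,fx=5,fy=5,interpolation=2)
A2=np.zeros((400,800,3),np.uint8);A2[:400,:500]=A;A2[:250,500:]=B
cv2.imwrite("pics/c3.png",A2[:,:,::-1]);print("A origin",u-50,v-40)
d=np.load("w1.npz");k1,w1,i1=d["K"],d["W"],d["im"].astype(int)
m=((i1[...,0]>130)&(i1[...,1]<70)&(i1[...,2]<70)).astype(np.uint8);n,l,st,ce=cv2.connectedComponentsWithStats(m)
for j in range(1,n):
    if st[j,4]>20:print(st[j],ce[j].round(1),onz(k1,w1,ce[j],.047).round(4))
E
```

```text
3.25 [0.54190069 0.27744569 0.20896787]
251 217
8 [ 215  131   79   78 3779] ((253.6636505126953, 170.12539672851562), (63.92677688598633, 62.590213775634766), 19.025606155395508) [ 0.63341311 -0.08144945  0.015     ]
A origin 201 177
[153   0  25  78 122] [165.9  40.3] [ 0.6203 -0.1388  0.047 ]
[234 187  11  10  89] [238.9 191.6] [ 0.4705 -0.2524  0.047 ]
[268 192  11  10  88] [272.9 196.3] [ 0.4741 -0.2948  0.047 ]
[249 329   8   8  50] [252.6 332.2] [ 0.2744 -0.3137  0.047 ]
[238 350   8   5  34] [241.4 352.3] [ 0.2376 -0.3054  0.047 ]
```

View pics/c3.png

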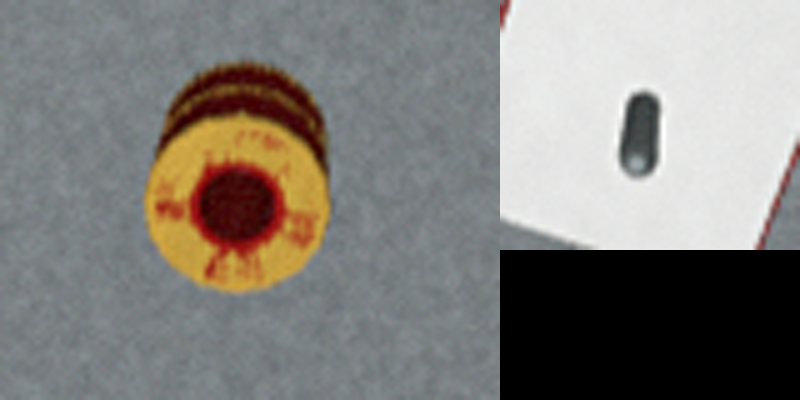

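The crop shows the drum's top centred at (238,204) with the hole dark red. The right panel shows the spindle from foot (644,102) to tip (637,164).

```bash
python3 - <<'E'
from h import *
d=np.load("w3.npz");p=onz(d["K"],d["W"],(201+238/5-.4,177+204/5-.4),.05);print("drum",p)
d=np.load("w2.npz");print("tip",onz(d["K"],d["W"],(225+137/5-.4,150+164/5-.4),.085))
p[2]=.012
print("to drum",rel(p).round(2))
E
```

```text
drum [0.49450957 0.28138628 0.05      ]
tip [ 0.63209377 -0.08123226  0.085     ]
to drum [-4.54 -1.46 19.69]
```

Call:
send_rows:
  newtons: 20
  steps:
    - {"travel": [-4.5,-1.5,4],"delta_rot": [0,0,0],"jaw": -1}
    - {"travel": [-4.5,-1.5,10],"delta_rot": [0,0,0],"jaw": -1}
    - {"travel": [-4.5,-1.5,15],"delta_rot": [0,0,0],"jaw": -1}
    - {"travel": [-4.5,-1.5,19.7],"delta_rot": [0,0,0],"jaw": -1}
    - {"travel": [-4.5,-1.5,19.7],"delta_rot": [0,0,0],"jaw": -1}
    - {"travel": [-4.5,-1.5,19.7],"delta_rot": [0,0,0],"jaw": 1}
    - {"travel": [-4.5,-1.5,19.7],"delta_rot": [0,0,0],"jaw": 1}
    - {"travel": [-4.5,-1.5,19.7],"delta_rot": [0,0,0],"jaw": 1}

```text
time_s: 4.25
position: [0.4959, 0.2834, 0.0138]
tcp_rot: [0.994, 0.113, 0.002, -0.001]
force: [-0.1, -0.6, 0.7]
width: 0.0673
gripper_force: 0.0
```

Call:
send_rows:
  newtons: 20
  steps:
    - {"travel": [0,0,0],"delta_rot": [0,0,0],"jaw": 1}
    - {"travel": [0,0,0],"delta_rot": [0,0,0],"jaw": 1}
    - {"travel": [0,0,-5],"delta_rot": [0,0,0],"jaw": 1}
    - {"travel": [0,0,-10],"delta_rot": [0,0,0],"jaw": 1}
    - {"travel": [0,0,-14],"delta_rot": [0,0,0],"jaw": 1}
    - {"travel": [0,0,-14],"delta_rot": [0,0,0],"jaw": 1}
    - {"travel": [0,0,-14],"delta_rot": [0,0,0],"jaw": 1}
    - {"travel": [0,0,-14],"delta_rot": [0,0,0],"jaw": 1}

```text
time_s: 5.25
position: [0.493, 0.2823, 0.1494]
tcp_rot: [0.994, 0.113, -0.002, 0.001]
force: [-0.4, 0.2, -0.9]
width: 0.0398
gripper_force: 19.8
```

```bash
python3 - <<'E'
from h import *
K,W=cam("wrist"); im=snap("wrist","w4.png"); np.savez("w4.npz",K=K,W=W,im=im)
o=bot.get_obs();t=R.from_quat(o["tcp_rot"])
top=np.array(o["position"])+[0,0,.038]
u,v=proj(K,W,top);print(o["time_s"],o["position"],o["width"],u,v,rel([.6328,-.0813,.155]).round(2))
u,v=int(u),int(v)
x0,y0=u-50,min(v-40,304)
A=cv2.resize(im[y0:y0+80,x0:x0+100],None,fx=5,fy=5,interpolation=2);cv2.imwrite("pics/c4.png",A[:,:,::-1]);print(x0,y0)
E
```

```text
5.3 [0.49307184 0.28232265 0.14952879] 0.04011679739498436 260.431211551074 270.65695036991883 [ 5.48 38.57 -0.54]
210 230
```

View pics/c4.png

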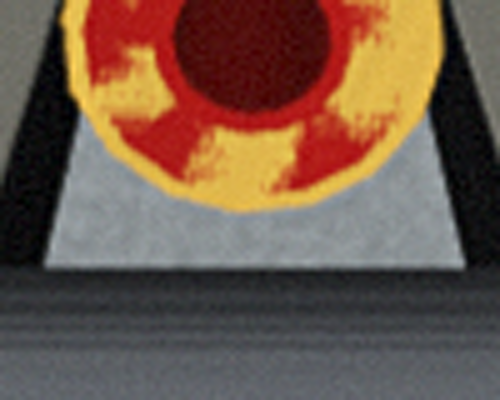

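The crop shows the drum top centred at about (252,30), only 76 px across. So it hangs about 29 mm low in the fingers, because the lift began before they had closed. I'll set it back on the table and regrip it.

Call:
send_rows:
  newtons: 20
  steps:
    - {"travel": [0,0,5],"delta_rot": [0,0,0],"jaw": 1}
    - {"travel": [0,0,9],"delta_rot": [0,0,0],"jaw": 1}
    - {"travel": [0,0,10.6],"delta_rot": [0,0,0],"jaw": 1}
    - {"travel": [0,0,10.6],"delta_rot": [0,0,0],"jaw": 1}
    - {"travel": [0,0,10.6],"delta_rot": [0,0,0],"jaw": -1}
    - {"travel": [0,0,10.6],"delta_rot": [0,0,0],"jaw": -1}
    - {"travel": [0,0,10.6],"delta_rot": [0,0,0],"jaw": -1}
    - {"travel": [0,0,10.6],"delta_rot": [0,0,0],"jaw": -1}

```text
time_s: 6.3
position: [0.4946, 0.283, 0.0463]
tcp_rot: [0.994, 0.113, 0.001, -0.0]
force: [0.2, 0.2, -0.5]
width: 0.0752
gripper_force: 0.0
```

```bash
python3 - <<'E'
from h import *
K,W=cam("wrist"); im=snap("wrist","w5.png").astype(int)
o=bot.get_obs();print(o["time_s"],o["position"],o["width"],o["force"])
u,v=proj(K,W,np.array(o["position"])+[0,0,.0085]);print(u,v)
# outer outline (gold/red = r much larger than b)
m=((im[...,0]-im[...,2]>60)).astype(np.uint8);m[270:]=0;n,l,st,ce=cv2.connectedComponentsWithStats(m)
for j in range(1,n):
    if st[j,4]>300:
        c=max(cv2.findContours((l==j).astype(np.uint8),0,2)[0],key=cv2.contourArea);print(st[j],cv2.minEnclosingCircle(c))
E
```

```text
6.35 [0.49444683 0.28293027 0.04602699] 0.07923706391855699 [-0.40127254 -0.0182704  -0.4434161 ]
260.57384328080747 243.4155813641376
[ 225  178   74   87 4291] ((261.0, 220.81394958496094), 43.23242950439453)
```

```bash
python3 - <<'E'
from h import *
K,W=cam("wrist");o=bot.get_obs()
for v in(227,229,231):
    p=onz(K,W,(261.5,v),.05);print(p.round(4),rel([p[0],p[1],.012]).round(2))
E
```

```text
[0.502  0.2841 0.05  ] [0.76 0.06 3.4 ]
[0.5009 0.2838 0.05  ] [0.65 0.06 3.4 ]
[0.4997 0.2836 0.05  ] [0.53 0.06 3.4 ]
```

Call:
send_rows:
  newtons: 20
  steps:
    - {"travel": [0.6,0,1.5],"delta_rot": [0,0,0],"jaw": -0.6}
    - {"travel": [0.6,0,3.3],"delta_rot": [0,0,0],"jaw": -0.6}
    - {"travel": [0.6,0,3.3],"delta_rot": [0,0,0],"jaw": 1}
    - {"travel": [0.6,0,3.3],"delta_rot": [0,0,0],"jaw": 1}
    - {"travel": [0.6,0,3.3],"delta_rot": [0,0,0],"jaw": 1}
    - {"travel": [0.6,0,3.3],"delta_rot": [0,0,0],"jaw": 1}
    - {"travel": [0.6,0,3.3],"delta_rot": [0,0,0],"jaw": 1}
    - {"travel": [0.6,0,3.3],"delta_rot": [0,0,0],"jaw": 1}

```text
time_s: 7.35
position: [0.5006, 0.2844, 0.0133]
tcp_rot: [0.994, 0.113, 0.001, -0.0]
force: [0.4, 0.1, 3.3]
width: 0.0407
gripper_force: 20.0
```

Call:
send_rows:
  newtons: 20
  steps:
    - {"travel": [0,0,0],"delta_rot": [0,0,0],"jaw": 1}
    - {"travel": [0,0,-4],"delta_rot": [0,0,0],"jaw": 1}
    - {"travel": [0,0,-9],"delta_rot": [0,0,0],"jaw": 1}
    - {"travel": [0,0,-13],"delta_rot": [0,0,0],"jaw": 1}
    - {"travel": [0,0,-13],"delta_rot": [0,0,0],"jaw": 1}
    - {"travel": [0,0,-13],"delta_rot": [0,0,0],"jaw": 1}
    - {"travel": [0,0,-13],"delta_rot": [0,0,0],"jaw": 1}
    - {"travel": [0,0,-13],"delta_rot": [0,0,0],"jaw": 1}

```text
time_s: 8.35
position: [0.4992, 0.2838, 0.1409]
tcp_rot: [0.994, 0.113, -0.001, 0.0]
force: [-0.2, 1.1, -0.4]
width: 0.0406
gripper_force: 20.0
```

```bash
python3 - <<'E'
from h import *
K,W=cam("wrist"); im=snap("wrist","w6.png"); np.savez("w6.npz",K=K,W=W,im=im)
o=bot.get_obs();u,v=proj(K,W,np.array(o["position"])+[0,0,.0375]);print(o["time_s"],o["position"],o["width"],u,v,rel([.6328,-.0813,.155]).round(2))
A=cv2.resize(im[190:320,190:330],None,fx=4,fy=4,interpolation=2);cv2.imwrite("pics/c6.png",A[:,:,::-1])
E
```

```text
8.4 [0.49939464 0.28386711 0.1413153 ] 0.040568489060440895 260.34877292413074 270.03184668779284 [ 4.82 38.58 -1.36]
```

View pics/c6.png

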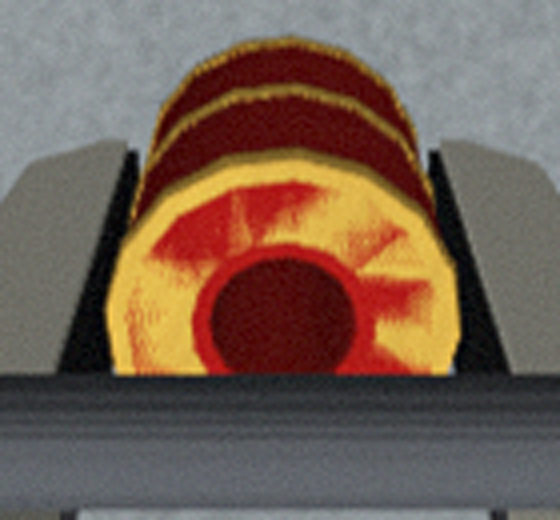

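The crop shows the drum well up between the pads, with its hole centred at (283,327). That is within a pixel of the prediction for the TCP axis. Next, over the spindle.

Call:
send_rows:
  steps:
    - {"travel": [0.6,4.8,-1.5],"delta_rot": [0,0,0],"jaw": 1}
    - {"travel": [1.2,10,-1.5],"delta_rot": [0,0,0],"jaw": 1}
    - {"travel": [2,16,-1.5],"delta_rot": [0,0,0],"jaw": 1}
    - {"travel": [2.8,22,-1.5],"delta_rot": [0,0,0],"jaw": 1}
    - {"travel": [3.5,28,-1.5],"delta_rot": [0,0,0],"jaw": 1}
    - {"travel": [4.2,34,-1.5],"delta_rot": [0,0,0],"jaw": 1}
    - {"travel": [4.8,38.6,-1.5],"delta_rot": [0,0,0],"jaw": 1}
    - {"travel": [4.8,38.6,-1.5],"delta_rot": [0,0,0],"jaw": 1}

```text
time_s: 9.4
position: [0.6335, -0.0849, 0.1567]
tcp_rot: [0.994, 0.111, -0.0, 0.0]
force: [0.2, 0.8, 0.3]
width: 0.0403
gripper_force: 20.0
```

```bash
python3 - <<'E'
from h import *
im=snap("scene","s7.png");np.save("s7.npy",im);K,W=cam("scene")
o=bot.get_obs();print(o["time_s"],o["position"],o["width"],rel([.6328,-.0815,.027]).round(2))
print([proj(K,W,q).round(1) for q in ([.6328,-.0815,.085],np.array(o["position"])+[0,0,-.0125])])
E
```

```text
9.45 [ 0.63308416 -0.08276455  0.1567345 ] 0.04049037699683569 [ 0.02 -0.12 12.97]
[array([291.4, 225. ]), array([292.6, 210.9])]
```

Call:
send_rows:
  steps:
    - {"travel": [0,0,2],"delta_rot": [0,0,0],"jaw": 1}
    - {"travel": [0,0,5],"delta_rot": [0,0,0],"jaw": 1}
    - {"travel": [0,0,7],"delta_rot": [0,0,0],"jaw": 1}
    - {"travel": [0,0,9],"delta_rot": [0,0,0],"jaw": 1}
    - {"travel": [0,0,11],"delta_rot": [0,0,0],"jaw": 1}
    - {"travel": [0,0,12.7],"delta_rot": [0,0,0],"jaw": 1}
    - {"travel": [0,0,12.7],"delta_rot": [0,0,0],"jaw": 1}
    - {"travel": [0,0,12.7],"delta_rot": [0,0,0],"jaw": 1}

```text
time_s: 10.45
position: [0.6338, -0.0814, 0.0313]
tcp_rot: [0.994, 0.113, 0.0, 0.0]
force: [-0.6, -1.0, -0.6]
width: 0.0407
gripper_force: 20.0
```

```bash
python3 - <<'E'
from h import *
o=bot.get_obs();print(o["time_s"],o["position"],o["width"],o["force"],o["ft_torque"])
E
```

```text
10.45 [ 0.63377833 -0.08143078  0.03126409] 0.04066765860842193 [-0.62639643 -0.97075067 -0.56697017] [ 0.01920656 -0.01388134  0.02269427]
```

It's on the spindle without resistance. I'll lower it the last few millimetres and release.

Call:
send_rows:
  steps:
    - {"travel": [0,0,0.35],"delta_rot": [0,0,0],"jaw": 1}
    - {"travel": [0,0,0.35],"delta_rot": [0,0,0],"jaw": -1}
    - {"travel": [0,0,0.35],"delta_rot": [0,0,0],"jaw": -1}
    - {"travel": [0,0,0.35],"delta_rot": [0,0,0],"jaw": -1}
    - {"travel": [0,0,0.35],"delta_rot": [0,0,0],"jaw": -1}
    - {"travel": [0,0,-5],"delta_rot": [0,0,0],"jaw": -1}
    - {"travel": [0,0,-10],"delta_rot": [0,0,0],"jaw": -1}
    - {"travel": [0,0,-14],"delta_rot": [0,0,0],"jaw": -1}

```text
time_s: 11.45
position: [0.6338, -0.0814, 0.1732]
tcp_rot: [0.994, 0.113, 0.001, 0.0]
force: [0.3, -0.1, -0.7]
width: 0.0927
gripper_force: 0.0
```

```bash
python3 - <<'E'
from h import *
im=bot.get_image("scene");K,W=cam("scene");o=bot.get_obs();print(o["time_s"],o["position"],o["width"])
d=np.load("w1.npz");K1,W1=d["K"],d["W"]
print("prop drum top",proj(K,W,(.633,-.0815,.065)),"tip",proj(K,W,(.633,-.0815,.085)))
u,v=proj(K,W,(.633,-.0815,.05)).astype(int)
A=cv2.resize(im[v-40:v+40,u-50:u+50],None,fx=4,fy=4,interpolation=2)
i1=d["im"];B=cv2.resize(i1[100:275,210:330],None,fx=3,fy=3,interpolation=2)
C=np.zeros((525,760,3),np.uint8);C[:320,:400]=A;C[:,400:]=B;cv2.imwrite("pics/c8.png",C[:,:,::-1]);print(u-50,v-40)
E
```

```text
11.5 [ 0.63647435 -0.08189772  0.17981067] 0.09300538882599042
prop drum top [290.97544294 229.73752491] tip [291.41951532 225.08053862]
240 193
```

View pics/c8.png

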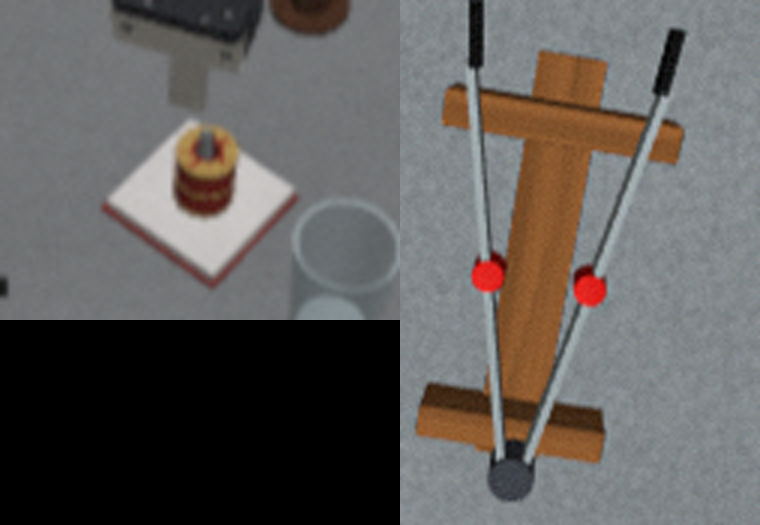

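The drum sits fully down on the plinth with the spindle standing out above it at (207,140). The tongs' right panel: grip tops at (488,275) and (591,290), pivot at (511,480), jaw middles at (476,34) and (670,62).

```bash
python3 - <<'E'
from h import *
d=np.load("w1.npz");K,W=d["K"],d["W"]
f=lambda x,y,z:onz(K,W,(210+(x-400)/3-.3,100+y/3-.3),z)[:2]
g1,g2,pv,j1,j2=f(488,275,.05),f(591,290,.05),f(511,480,.052),f(476,34,.049),f(670,62,.049)
g=(g1+g2)/2;j=(j1+j2)/2
print(g1,g2,np.linalg.norm(g1-g2)+.014,g,pv,j,np.linalg.norm(g-pv),np.linalg.norm(j-g))
a=np.degrees(np.arctan2(*(j-pv)[::-1]));b=np.degrees(np.arctan2(g2[0]-g1[0],g1[1]-g2[1]));print("yaw",a,b)
o=bot.get_obs();x=R.from_quat(o["tcp_rot"]).as_matrix()[:,0];print("tool yaw",np.degrees(np.arctan2(x[1],x[0])),rel([g[0]+.045,g[1],.2]),rel([*g,.021]))
E
```

```text
[ 0.47162702 -0.25248042] [ 0.47492511 -0.29502773] 0.056674937943151565 [ 0.47327607 -0.27375408] [ 0.38469533 -0.28123766] [ 0.5672564  -0.26570339] 0.0888962951234574 0.09432452811757616
yaw 4.863629254292682 4.43245930350766
tool yaw 12.9433965101091 [-15.79809729  16.059483    -2.0943161 ] [-20.34433896  14.97747673  15.76124184]
```

Call:
send_rows:
  steps:
    - {"travel": [-5,3.5,0],"delta_rot": [0,0,2],"jaw": -1}
    - {"travel": [-10,7.5,0],"delta_rot": [0,0,4],"jaw": -1}
    - {"travel": [-15,11,0],"delta_rot": [0,0,6],"jaw": -1}
    - {"travel": [-20.3,15,0],"delta_rot": [0,0,8.2],"jaw": -1}
    - {"travel": [-20.3,15,4],"delta_rot": [0,0,8.2],"jaw": -1}
    - {"travel": [-20.3,15,8.5],"delta_rot": [0,0,8.2],"jaw": -1}
    - {"travel": [-20.3,15,8.5],"delta_rot": [0,0,8.2],"jaw": -1}
    - {"travel": [-20.3,15,8.5],"delta_rot": [0,0,8.2],"jaw": -1}

```text
time_s: 12.5
position: [0.4698, -0.2732, 0.0871]
tcp_rot: [0.999, 0.042, 0.001, 0.0]
force: [0.7, 0.6, 0.2]
width: 0.0928
gripper_force: 0.0
```

```bash
python3 - <<'E'
from h import *
K,W=cam("wrist");im=snap("wrist","w9.png").astype(int);o=bot.get_obs();print(o["time_s"],o["position"],R.from_quat(o["tcp_rot"]).as_euler("ZYX",degrees=True))
m=((im[...,0]>130)&(im[...,1]<80)&(im[...,2]<80)).astype(np.uint8);n,l,st,ce=cv2.connectedComponentsWithStats(m)
for j in range(1,n):
    if st[j,4]>60:print(st[j],ce[j].round(1),onz(K,W,ce[j],.05).round(4))
print(rel([.4733,-.2738,.021]).round(2))
E
```

```text
12.55 [ 0.47042354 -0.27358743  0.08794853] [ 4.76533501e+00 -1.33581656e-01  1.79886650e+02]
[  0   0  63  33 268] [39.5 21.4] [ 0.5782 -0.1351  0.05  ]
[221 202  19  18 280] [230.1 210.9] [ 0.4714 -0.2525  0.05  ]
[282 202  21  18 287] [292.3 210.9] [ 0.4749 -0.2946  0.05  ]
[0.27 0.03 6.7 ]
```

Call:
send_rows:
  newtons: 25
  steps:
    - {"travel": [0.2,0,3],"delta_rot": [0,0,0],"jaw": -1}
    - {"travel": [0.2,0,6.6],"delta_rot": [0,0,0],"jaw": -1}
    - {"travel": [0.2,0,6.6],"delta_rot": [0,0,0],"jaw": -0.04}
    - {"travel": [0.2,0,6.6],"delta_rot": [0,0,0],"jaw": -0.04}
    - {"travel": [0.2,0,6.6],"delta_rot": [0,0,0],"jaw": -0.04}
    - {"travel": [0.2,0,6.6],"delta_rot": [0,0,0],"jaw": -0.04}
    - {"travel": [0.2,0,6.6],"delta_rot": [0,0,0],"jaw": -0.04}
    - {"travel": [0.2,0,6.6],"delta_rot": [0,0,0],"jaw": -0.04}

```text
time_s: 13.55
position: [0.4723, -0.2734, 0.021]
tcp_rot: [0.999, 0.041, 0.001, 0.001]
force: [1.7, 0.8, 5.9]
width: 0.0485
gripper_force: 5.7
```

```bash
python3 - <<'E'
from h import *
o=bot.get_obs();print(o["time_s"],o["position"],o["width"],o["gripper_force"],o["force"])
E
```

```text
13.55 [ 0.47226953 -0.27340716  0.02095357] 0.0484588846068478 5.71427084505558 [1.7180679  0.8400867  5.92360262]
```

Call:
send_rows:
  steps:
    - {"travel": [0,0,-1],"delta_rot": [0,0,0],"jaw": -0.04}
    - {"travel": [0,0,-2.5],"delta_rot": [0,0,0],"jaw": -0.04}
    - {"travel": [0,0,-4.5],"delta_rot": [0,0,0],"jaw": -0.04}
    - {"travel": [0,0,-6.5],"delta_rot": [0,0,0],"jaw": -0.04}
    - {"travel": [0,0,-8.5],"delta_rot": [0,0,0],"jaw": -0.04}
    - {"travel": [0,0,-10],"delta_rot": [0,0,0],"jaw": -0.04}
    - {"travel": [0,0,-10],"delta_rot": [0,0,0],"jaw": -0.04}
    - {"travel": [0,0,-10],"delta_rot": [0,0,0],"jaw": -0.04}

```text
time_s: 14.55
position: [0.4706, -0.2725, 0.119]
tcp_rot: [0.999, 0.041, -0.0, -0.0]
force: [0.6, 1.4, -0.8]
width: 0.0487
gripper_force: 3.8
```

```bash
python3 - <<'E'
from h import *
K,W=cam("wrist");im=snap("wrist","w10.png");o=bot.get_obs();print(o["time_s"],o["position"],o["width"],o["gripper_force"],o["force"],o["ft_torque"])
t=R.from_quat(o["tcp_rot"])
for q in([0,0,-.029],[-.09,0,-.031],[.095,0,-.028]):print(proj(K,W,np.array(o["position"])+t.apply(q)))
print(rel([.44,.099,.13]).round(1))
m=((im[...,0]>120)&(im[...,1]<80)&(im[...,2]<80)).astype(np.uint8);n,l,st,ce=cv2.connectedComponentsWithStats(m)
for j in range(1,n):
    if st[j,4]>60:print(st[j],ce[j].round(1))
cv2.imwrite("pics/w10b.png",cv2.resize(im,(768,576))[:,:,::-1])
E
```

```text
14.6 [ 0.47042873 -0.27233553  0.1185923 ] 0.048497935259901204 3.8157662004232407 [ 0.04897374 -0.15351592 -0.31262161] [ 0.00715682  0.02500682 -0.00382557]
[259.76147148 261.01629958]
[259.86190442 411.4749143 ]
[259.61137112  47.09413789]
[  0.  -37.3  -1.1]
[  0   0  89  43 307] [59.6 27.5]
[211 247  28  25 558] [224.2 259.4]
[283 246  28  26 559] [296.4 259.2]
```

View pics/w10b.png

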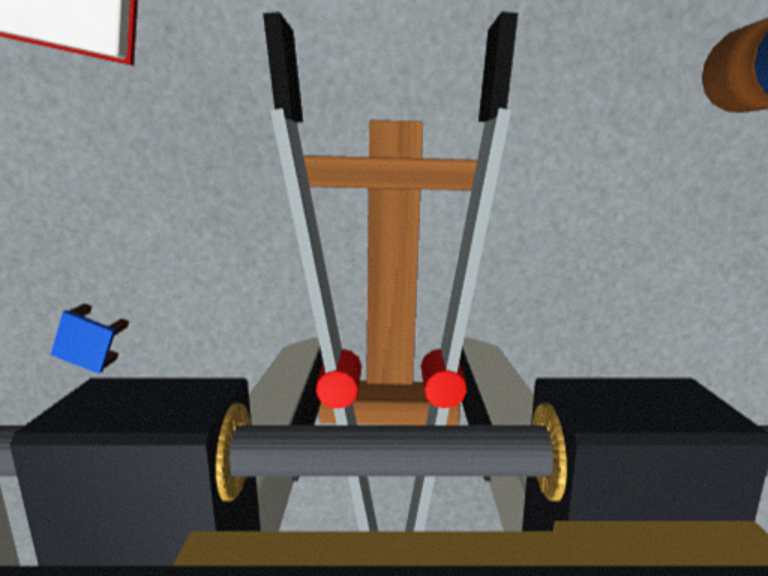

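The tongs hang level and open between the fingers. The grips are at (337,388) and (445,388), exactly as predicted, and the jaws at (283,67) and (498,67). Now to a standoff in front of the knob.

Call:
send_rows:
  steps:
    - {"travel": [0,-4,0],"delta_rot": [0,0,0],"jaw": -0.04}
    - {"travel": [0,-9,0],"delta_rot": [0,0,0],"jaw": -0.04}
    - {"travel": [-0.5,-15,0],"delta_rot": [0,0,0],"jaw": -0.04}
    - {"travel": [-1,-21,0],"delta_rot": [0,0,0],"jaw": -0.04}
    - {"travel": [-1.5,-27,0],"delta_rot": [0,0,0],"jaw": -0.04}
    - {"travel": [-2,-33,0],"delta_rot": [0,0,0],"jaw": -0.04}
    - {"travel": [-2,-37.3,0],"delta_rot": [0,0,0],"jaw": -0.04}
    - {"travel": [-2,-37.3,0],"delta_rot": [0,0,0],"jaw": -0.04}

```text
time_s: 15.6
position: [0.4191, 0.0997, 0.1188]
tcp_rot: [0.999, 0.044, -0.001, -0.0]
force: [0.5, -0.2, -0.8]
width: 0.0486
gripper_force: 3.8
```

```bash
python3 - <<'E'
from h import *
K,W=cam("wrist");im=snap("wrist","w11.png");np.savez("w11.npz",K=K,W=W,im=im);o=bot.get_obs();print(o["time_s"],o["position"],o["width"],o["gripper_force"])
d=np.load("w2.npz")
for q in([.606,.112,.09],[.606,.112,.059],[.606,.112,.006]):print(proj(K,W,q),proj(d["K"],d["W"],q))
A=cv2.resize(im[:130,170:350],None,fx=4,fy=4,interpolation=2);cv2.imwrite("pics/c11.png",A[:,:,::-1])
i=d["im"];i=i[130:195,60:150]
cv2.imwrite("pics/c11.png",np.vstack([A[:300],np.pad(cv2.resize(i,None,fx=4.5,fy=4.5,interpolation=2),((0,0),(0,720-405),(0,0)))])[:,:,::-1])
E
```

```text
15.65 [0.41945787 0.09823357 0.11882745] 0.04851560612239513 3.8143084198236465
[ 268.3411399  -133.41483515] [ 86.2293257  168.84887235]
[267.15312759 -95.36981995] [ 99.22611749 164.21348419]
[265.80948245 -52.34080456] [117.46814198 157.70735054]
```

View pics/c11.png

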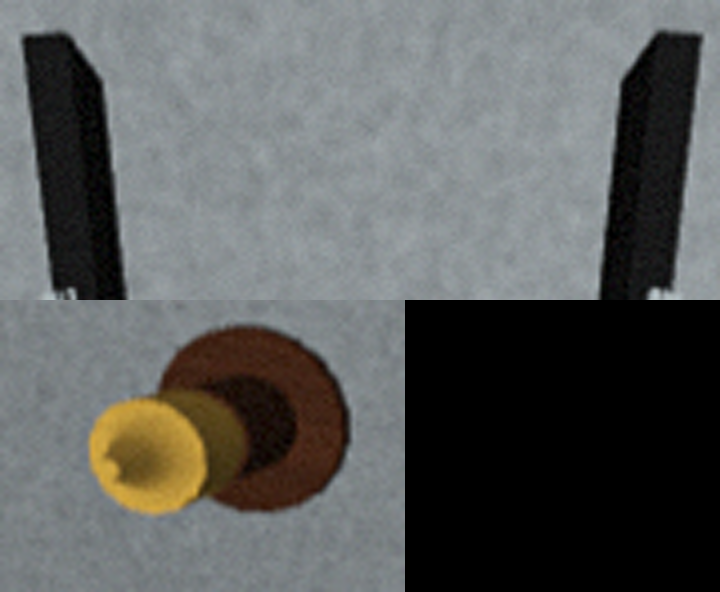

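Upper part: the jaws are open at (60,160) and (660,160), and the knob is still beyond the view. Lower part: the band's top rim is centred at (149,456) and the stand's disc at (254,418).

```bash
python3 - <<'E'
from h import *
d=np.load("w2.npz");K,W=d["K"],d["W"]
f=lambda x,y,z:onz(K,W,(60+x/4.5-.4,130+y/4.5-.4),z)
print(f(149,156,.070),f(254,118,.006),f(110,167,.09))
# band diameter check and jaw mid in w11
d=np.load("w11.npz");k,w=d["K"],d["W"]
g=lambda x,y,z:onz(k,w,(170+x/4-.4,y/4-.4),z)
o=bot.get_obs();z=o["position"][2]+.028
L=[g(45,36,z),g(68,290,z),g(682,36,z),g(662,290,z)];c=sum(L)/4
t=R.from_quat(o["tcp_rot"]);print("jaw in tool",t.inv().apply(c-o["position"]),t.inv().apply(L[0]-L[2]))
# automatic segmentation for drum/knob from top
K,W=cam("top");b=bot.get_image("top").astype(int);m=((b[...,0]-b[...,2]>70)&(b[...,1]>b[...,0]*.6)).astype(np.uint8)
u,v=proj(K,W,(.606,.112,.07)).astype(int);ys,xs=np.nonzero(m[v-14:v+14,u-14:u+14]);print(len(xs),onz(K,W,(xs.mean()+u-14,ys.mean()+v-14),.07))
E
```

```text
[0.60731185 0.11472772 0.07      ] [0.60825763 0.11426898 0.006     ] [0.60799106 0.11470182 0.09      ]
jaw in tool [ 0.09673657 -0.00138508 -0.02814393] [-4.51868033e-05 -6.24789628e-02 -1.74623387e-05]
83 [0.60864829 0.11363834 0.07      ]
```

```bash
python3 - <<'E'
from h import *
o=bot.get_obs();t=R.from_quat(o["tcp_rot"]);print(o["position"],t.as_euler("ZYX",degrees=True))
k=np.array([.6077,.1145,.0595]);p=k-t.apply([.0955,-.0008,-.019]);print(p,rel(p))
E
```

```text
[0.41973614 0.0973078  0.11893501] [4.83120318e+00 7.61472477e-02 1.79973725e+02]
[0.51258233 0.10564898 0.04062731] [ 9.33228121 -0.05278459  7.81835054]
```

Call:
send_rows:
  steps:
    - {"travel": [0,0,3],"delta_rot": [0,0,0],"jaw": -0.04}
    - {"travel": [0,0,6],"delta_rot": [0,0,0],"jaw": -0.04}
    - {"travel": [0,0,7.8],"delta_rot": [0,0,0],"jaw": -0.04}
    - {"travel": [0,0,7.8],"delta_rot": [0,0,0],"jaw": -0.04}
    - {"travel": [2,0,7.8],"delta_rot": [0,0,0],"jaw": -0.04}
    - {"travel": [4,0,7.8],"delta_rot": [0,0,0],"jaw": -0.04}
    - {"travel": [4,0,7.8],"delta_rot": [0,0,0],"jaw": -0.04}
    - {"travel": [4,0,7.8],"delta_rot": [0,0,0],"jaw": -0.04}

```text
time_s: 16.7
position: [0.4599, 0.1001, 0.0419]
tcp_rot: [0.999, 0.041, -0.0, 0.0]
force: [-0.1, -0.2, -0.4]
width: 0.0489
gripper_force: 3.8
```

```bash
python3 - <<'E'
from h import *
K,W=cam("wrist");im=snap("wrist","w12x.png").astype(int);o=bot.get_obs();t=R.from_quat(o["tcp_rot"]);print(o["time_s"],o["position"],o["width"],o["gripper_force"])
k=np.array([.6077,.1145,.0595]);print(rel(k-t.apply([.0955,-.0008,-.019])).round(2),proj(K,W,[.6077,.1145,.07]),proj(K,W,[.6077,.1145,.09]))
m=((im[...,0]-im[...,2]>60)&(im[...,1]>im[...,0]*.6)).astype(np.uint8);m[120:]=0;n,l,st,ce=cv2.connectedComponentsWithStats(m)
print([(st[j].tolist(),ce[j].round(1)) for j in range(1,n) if st[j,4]>60])
m=((im.max(2)<50)).astype(np.uint8);m[120:]=0;n,l,st,ce=cv2.connectedComponentsWithStats(m)
print([(st[j].tolist(),ce[j].round(1)) for j in range(1,n) if st[j,4]>100])
E
```

```text
16.75 [0.45961197 0.1002178  0.041765  ] 0.04825971375316845 3.8197562098503113
[ 5.33 -0.13  0.12] [ 253.84419831 -115.30012044] [ 252.44995695 -160.54217641]
[]
[([233, 3, 62, 22, 102], array([263.1,  18.7])), ([176, 9, 26, 73, 1183], array([188.4,  43.8])), ([319, 8, 26, 73, 1181], array([331.5,  43.6]))]
```

Call:
send_rows:
  steps:
    - {"travel": [1.5,-0.1,0.1],"delta_rot": [0,0,0],"jaw": -0.04}
    - {"travel": [3,-0.1,0.1],"delta_rot": [0,0,0],"jaw": -0.04}
    - {"travel": [4.2,-0.1,0.1],"delta_rot": [0,0,0],"jaw": -0.04}
    - {"travel": [5.3,-0.1,0.1],"delta_rot": [0,0,0],"jaw": -0.04}
    - {"travel": [5.3,-0.1,0.1],"delta_rot": [0,0,0],"jaw": -0.04}
    - {"travel": [5.3,-0.1,0.1],"delta_rot": [0,0,0],"jaw": -0.04}
    - {"travel": [5.3,-0.1,0.1],"delta_rot": [0,0,0],"jaw": -0.04}
    - {"travel": [5.3,-0.1,0.1],"delta_rot": [0,0,0],"jaw": -0.04}

```text
time_s: 17.75
position: [0.5126, 0.106, 0.0406]
tcp_rot: [0.999, 0.041, -0.0, 0.0]
force: [0.2, -0.6, -0.0]
width: 0.0486
gripper_force: 3.8
```

```bash
python3 - <<'E'
from h import *
K,W=cam("wrist");im=snap("wrist","w13.png").astype(int);o=bot.get_obs();t=R.from_quat(o["tcp_rot"]);print(o["time_s"],o["position"],o["width"],o["gripper_force"],o["force"])
k=np.array([.6077,.1145,.0595]);print(rel(k-t.apply([.0955,-.0008,-.019])).round(2),proj(K,W,[.6077,.1145,.07]),proj(K,W,[.6077,.1145,.09]))
m=((im[...,0]-im[...,2]>60)&(im[...,1]>im[...,0]*.6)).astype(np.uint8);m[150:]=0;n,l,st,ce=cv2.connectedComponentsWithStats(m)
print([(st[j].tolist(),ce[j].round(1)) for j in range(1,n) if st[j,4]>60])
m=((im.max(2)<50)).astype(np.uint8);m[120:]=0;n,l,st,ce=cv2.connectedComponentsWithStats(m)
print([(st[j].tolist(),ce[j].round(1)) for j in range(1,n) if st[j,4]>100])
E
```

```text
17.8 [0.51270828 0.10600803 0.04065454] 0.04861304262093514 3.8204891234636307 [ 0.3692883   0.09205592 -0.68151891]
[-0.01  0.02  0.02] [258.49821676  44.56321788] [258.1035127  33.4131643]
[([218, 0, 82, 90, 5588], array([258.6,  44.3]))]
[([176, 9, 26, 72, 1192], array([188.4,  44.2])), ([319, 9, 26, 72, 1197], array([331.4,  44.4]))]
```

The knob sits centred between the jaws: pixel (258.6,44), with the jaws at u=188 and 331 and v=44. I'll squeeze.

Call:
send_rows:
  newtons: 25
  steps:
    - {"travel": [0,0,0],"delta_rot": [0,0,0],"jaw": 0.15}
    - {"travel": [0,0,0],"delta_rot": [0,0,0],"jaw": 0.22}
    - {"travel": [0,0,0],"delta_rot": [0,0,0],"jaw": 1}
    - {"travel": [0,0,0],"delta_rot": [0,0,0],"jaw": 1}
    - {"travel": [0,0,0],"delta_rot": [0,0,0],"jaw": 1}
    - {"travel": [0,0,0],"delta_rot": [0,0,0],"jaw": 1}
    - {"travel": [0,0,0],"delta_rot": [0,0,0],"jaw": 1}
    - {"travel": [0,0,0],"delta_rot": [0,0,0],"jaw": 1}

```text
time_s: 18.8
position: [0.5129, 0.106, 0.0406]
tcp_rot: [0.999, 0.041, -0.0, -0.0]
force: [-0.4, 0.4, -1.0]
width: 0.0361
gripper_force: 25.0
```

```bash
python3 - <<'E'
from h import *
o=bot.get_obs();t=R.from_quat(o["tcp_rot"]);print(o["time_s"],o["position"],o["width"],o["gripper_force"],o["force"])
E
```

```text
18.8 [0.51286219 0.10602335 0.04061935] 0.03609282865082282 24.999788403511047 [-0.44906822  0.37112777 -0.98661409]
```

Call:
send_rows:
  steps:
    - {"travel": [0,0,-0.7],"delta_rot": [0,0,0],"jaw": 1}
    - {"travel": [0,0,-2],"delta_rot": [0,0,0],"jaw": 1}
    - {"travel": [0,0,-4],"delta_rot": [0,0,0],"jaw": 1}
    - {"travel": [0,0,-6],"delta_rot": [0,0,0],"jaw": 1}
    - {"travel": [0,0,-8],"delta_rot": [0,0,0],"jaw": 1}
    - {"travel": [0,0,-10],"delta_rot": [0,0,0],"jaw": 1}
    - {"travel": [0,0,-11],"delta_rot": [0,0,0],"jaw": 1}
    - {"travel": [0,0,-11],"delta_rot": [0,0,0],"jaw": 1}

```text
time_s: 19.8
position: [0.5136, 0.1061, 0.1519]
tcp_rot: [0.999, 0.041, 0.001, -0.0]
force: [-0.5, 0.1, -1.2]
width: 0.036
gripper_force: 25.0
```

```bash
cat > chk.py <<'E'
from h import *
K,W=cam("wrist");im=bot.get_image("wrist").astype(int);o=bot.get_obs();t=R.from_quat(o["tcp_rot"]);P=np.array(o["position"])
print(o["time_s"],P,o["width"],o["gripper_force"],o["force"])
print(proj(K,W,P+t.apply([.0955,-.0008,-.030])))
m=((im[...,0]-im[...,2]>60)&(im[...,1]>im[...,0]*.6)).astype(np.uint8);m[150:]=0;n,l,st,ce=cv2.connectedComponentsWithStats(m)
print([(st[j].tolist(),ce[j].round(1)) for j in range(1,n) if st[j,4]>60])
s=np.array([.633,-.0815,.17]);print(rel(s-t.apply([.0955,-.0008,-.019])).round(2))
E
python3 chk.py
```

```text
19.85 [0.51295221 0.10599303 0.15075211] 0.03643952848588081 24.999791085720062 [ 0.6250026   0.09659601 -1.14888741]
[258.0854085   46.43887735]
[([220, 1, 80, 90, 5510], array([259.7,  45.3])), ([494, 38, 18, 52, 657], array([503.8,  65. ])), ([474, 42, 25, 50, 169], array([481.1,  70. ])), ([459, 47, 18, 45, 93], array([463.7,  72.1]))]
[ 0.87 19.76 -0.02]
```

The knob came up unchanged in the jaws (259.7,45.3). I'll carry it to the spindle at the same height.

Call:
send_rows:
  steps:
    - {"travel": [0.1,2,0],"delta_rot": [0,0,0],"jaw": 1}
    - {"travel": [0.3,5.5,0],"delta_rot": [0,0,0],"jaw": 1}
    - {"travel": [0.4,9.5,0],"delta_rot": [0,0,0],"jaw": 1}
    - {"travel": [0.6,13.5,0],"delta_rot": [0,0,0],"jaw": 1}
    - {"travel": [0.8,17,0],"delta_rot": [0,0,0],"jaw": 1}
    - {"travel": [0.9,19.2,0],"delta_rot": [0,0,0],"jaw": 1}
    - {"travel": [0.9,19.8,0],"delta_rot": [0,0,0],"jaw": 1}
    - {"travel": [0.9,19.8,0],"delta_rot": [0,0,0],"jaw": 1}

```text
time_s: 20.85
position: [0.5377, -0.0903, 0.1498]
tcp_rot: [0.999, 0.041, -0.001, -0.0]
force: [-0.6, -0.1, -0.8]
width: 0.0361
gripper_force: 25.0
```

Call:
send_rows:
  steps:
    - {"travel": [0,0,2],"delta_rot": [0,0,0],"jaw": 1}
    - {"travel": [0,0,2],"delta_rot": [0,0,0],"jaw": 1}
    - {"travel": [0,0,2],"delta_rot": [0,0,0],"jaw": 1}
    - {"travel": [0,0,2],"delta_rot": [0,0,0],"jaw": 1}
    - {"travel": [0,0,2],"delta_rot": [0,0,0],"jaw": 1}
    - {"travel": [0,0,2],"delta_rot": [0,0,0],"jaw": 1}
    - {"travel": [0,0,2],"delta_rot": [0,0,0],"jaw": 1}
    - {"travel": [0,0,2],"delta_rot": [0,0,0],"jaw": 1}

```text
time_s: 21.85
position: [0.5382, -0.0906, 0.1307]
tcp_rot: [0.999, 0.041, 0.0, 0.0]
force: [-0.4, -0.6, -1.5]
width: 0.0362
gripper_force: 25.0
```

```bash
python3 chk.py; python3 - <<'E'
from h import *
print(np.abs(bot.get_obs()["dq"]).max())
K,W=cam("scene");im=bot.get_image("scene").astype(int);m=((im[...,0]-im[...,2]>70)&(im[...,1]>im[...,0]*.6)).astype(np.uint8)
n,l,st,ce=cv2.connectedComponentsWithStats(m);print(proj(K,W,[.633,-.0815,.15]),proj(K,W,[.633,-.0815,.064]))
print([(st[j].tolist(),ce[j].round(1)) for j in range(1,n) if 15<st[j,4]<600 and 250<ce[j][0]<330])
E
```

```text
21.9 [ 0.53819117 -0.09062877  0.13064485] 0.0359733539161066 24.999732971191406 [ 0.0837091  -0.90988661 -0.65032494]
[258.01116547  44.27413041]
[([220, 1, 80, 101, 5862], array([259.7,  48.2]))]
[-0.03 -0.05 -2.04]
0.0026939634914476935
[292.94967815 209.03372336] [290.95355075 229.96710831]
[([287, 203, 13, 10, 70], array([293. , 208.2])), ([285, 225, 14, 12, 84], array([291.4, 231.4]))]
```

The scene camera puts the knob at (293,208), where (293,209) was predicted, with the drum seated below it and everything at rest. Handing in.

```bash
python3 -c "
from plant import bot
print(bot.close_job())"
```

```text
the job is handed in; nothing more can be done
None
```

I've handed the job in: the drum is fully down on the spindle and released, and the closed tongs hold the knob upright and centred, its underside about 4.5 cm above the spindle tip. The last camera check matched this, and the judge returned no verdict.

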